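# Index the work turntable on by one hole

## Task

Move the indexing turntable on to its very next hole, clockwise as seen from above: with the fingertips press its spring plunger down out of the hole, push it round together with the table, and let it spring fully up in the next hole so that the table is locked again. Only press and push, do not pull up or lift anything: the plywood ring stays seated on the table and the tools and pots lying about stay where they are. Finish clear of everything.

Things in the scene. Friction and masses are not known exactly. Their poses are not given: they have to be found in the camera images.
- turn (a joint): angle of the turntable about its upright axis (rad), 0 in its starting hole, growing clockwise seen from above; the next hole is at 0.785 (45 degrees). With the pin out of its hole it turns easily (friction about 0.04 N m) and stays where it is left; in a hole it is locked with about 0.02 rad of play either way.
- plunger (a joint): travel of the spring plunger (m): 0 up at rest, growing as it is pressed straight down, stop at 0.014 (6 mm upwards if wrongly pulled). Spring 0.5 N per mm. Its pin is clear of the ring at 9 mm. Let go within 3 mm of a hole's centre it springs up into the hole; elsewhere it stays down, rubbing under the ring, and drops into the next hole it comes to.
- plunger_pad (a point): centre of the floor of the black dished thumb pad on top of the plunger: 41 mm wide inside, 47 mm outside, rim 4 mm above this point, open from above. 103 mm from the turntable's axis, at the end of a two-bar arm; at rest 95 mm above the bench and 30 mm above the arm. Moves with plunger and table. A pressing fingertip may slip a few mm in it.
- table_centre (a point): point on the turntable's axis at the top face of its aluminium disc (132 mm across, 10 mm thick), 59 mm above the bench; z is up, x points along the arm to the plunger pad. A steel spigot 22 mm across rises 26 mm from here.
- index_base: grey base fixed to the bench, with a steel index ring 182 mm across, top face 44 mm above the origin (centre of the underside, on the axis). 8 evenly spaced 12 mm holes on a circle of 80 mm radius; the plunger's 9 mm round-tipped pin stands up through one from below, 23 mm inward of the pad's centre.
- blank: loose plywood ring, 96 mm across, 28 mm hole, 18 mm thick, lying flat round the spigot on the turntable; origin at the centre of its underside. It rides round with the table.
- hammer: loose hammer, 240 mm long, lying on the cork mat; origin at its underside. Leave alone.
- glue: loose small blue jar with white cap, 32 mm across, 75 mm tall, standing on the mat; origin at its underside. Leave alone.
- rivet_tin: loose steel tin, 56 mm across, 35 mm tall, standing on the mat; origin at its underside. Leave alone.
- pliers: loose pliers with blue handles, 150 mm long, 14 mm thick, lying on the mat; origin at the underside near the joint. Leave alone.
- knife: loose yellow craft knife, 150 mm long, 18 mm thick, lying on the bench to the robot's right; origin at its underside. Leave alone.
- dividers: loose steel dividers, 150 mm long, 10 mm thick, lying on the bench to the robot's left; origin at their underside. Leave alone.
Not all that is in view belongs to the job. Of the things shaped like the blank, the plywood one is meant.

How it is judged:
By the outcome, as a careful person would: the job done as asked, in the order asked, and still so for the second after the job is handed in, with the robot touching nothing.
It also fails if it takes over 38 s, if anything falls off the work surface, if the arm or the gripper's body presses on something with over 40 N, if the wrist force passes 120 N, or if a joint passes its speed limit or range.

## Robot

A 6-joint arm with a two-finger parallel gripper is mounted at the origin on the work surface. World frame = base frame: x ahead of the robot, y to its left, z up, the work surface at z = 0. Lengths are in m, angles in rad, forces in N, time in s.
With the tool pointing down it reaches from about 0.35 to 0.775 m from the base axis. Payload 7.3 kg.
Tool frame: the origin (TCP) lies at the very end of the fingers, on their centre line; the grasp point (between the pads) lies robot.pinch_z behind it (robot.pinch_z is the distance from the TCP to the grasp point, in m); y points along the fingers, z is the direction in which the jaws open and shut, and the axes are right-handed (so a half turn about y gives the same grasp; the last joint's range is limited). The gripper opens to 92 mm and grips with 3 to 60 N. Pads are 19 mm wide; open, the fingers measure 130 mm over their backs; the gripper's body (75 mm by 190 mm) begins 47 mm behind the grasp point.
Start: joints at [1.183, 0.342, 1.524, -0, 1.275, -0.146], TCP at [0.126, 0.51, 0.227] pointing down, gripper open.
Joint ranges: [-2.53, 2.53], [-0.77, 2.02], [0.04, 2.7], [-1, 4.14], [0.28, 2.66], [-3.11, 3.11]. Speed limits (rad/s): [2.57, 2.57, 3.14, 3.14, 3.14, 3.14].

## Interface

Orientations are given as [roll, pitch, yaw] about the fixed x, y, z axes, in that order (R = Rz(yaw) Ry(pitch) Rx(roll)).
In Python, from cell import status, viewer, robot gives the robot as it stands. The module is installed in compiled form; this text tells all that it offers.
- The arm moves only by the shell command python3 -m pendant 'ROWS' [FORCE]. ROWS is JSON, a list that holds one entry, the list of rows, each a list of 7 numbers: the shift along the tool's x, y, z in cm, then the turn, a rotation vector about the tool's x, y, z in rad, then the finger opening in cm, from 0 to 9.18. A call has 1 to 20 rows; each row is the pose to reach, as a shift and turn from the pose commanded when the call began, along the tool's axes at that moment; what a row does not reach only later rows make up. A row lasts 1/10 s, in which the tool goes at most 50 mm and 8.59 degrees, less where a joint would pass 70% of its speed; a pose out of reach is approached as far as the arm can. A call with a gripper value outside its range is refused whole. The fingers move at their own pace and stop on an object; FORCE is the grip in N (left out, the last holds). Time passes only in rows, so rows that repeat a pose let the fingers close. It gives the time, the measured TCP pose, the force and the opening at its end, in the units of the state.
- status.observe(): the state, without advancing time (a new reading comes with each control period).
- viewer.read_camera(name): name is "side" or "top" or "wrist"; returns a dict with "image" (480x640x3 uint8, red, green, blue), "range_z" (480x640 float32, m along the optical axis (not along the pixel's ray), 0 where there is no reading), "fx", "fy", "cx", "cy" (pixels), "distortion" ([k1, k2, p1, p2, k3] as OpenCV has them; the pictures are not rectified), "camera_from_world" (4x4, takes a point from world to camera coordinates). Camera axes: x right, y up, looking along -z (the intrinsics and any distortion apply to the point x, -y, -z); pixel columns grow to the right and rows downward; lengths in m; the calibration is good to about 2 mm. A picture is of the moment at which its call begins.
- robot.hand_in(): hands the job in, once; it reports no verdict.
The state is a dict: "time": time; "qpos": joint angles; "qvel": joint speeds; "joint_efforts": joint torques, N m; "tool_pos": TCP position; "tool_rot": TCP orientation; "contact_force": force on the tool from outside, world axes, zero at the start; "torque": the same for the moment, N m; "opening": finger opening in m.
Only numpy, scipy, OpenCV 4.12 (cv2) and the standard library are available. Lean on these libraries where they do the work, as an engineer would, in place of code of your own. Each camera call takes 0.05 s, during which the arm holds its last target. There are 200 camera calls.

## Working session

There is one attempt and no reset: what is moved stays moved. The work goes in short steps, Python scripts to look and compute and a shell command to move; the robot and the scene stay as the last step left them, time stands still between calls to the robot, and variables do not carry over. Pictures are saved under pics/ and viewed, about 8 in all and at most 12, crops included, and the job is handed in when it is done.

```bash
mkdir -p pics
cat > h.py <<'E'
import numpy as np, cv2
from cell import status, viewer, robot
def shot(name,fn):
    d=viewer.read_camera(name); cv2.imwrite(f'pics/{fn}.png',d['image'][:,:,::-1]); np.savez(f'pics/{fn}.npz',**{k:np.array(v) for k,v in d.items()}); return d
def load(fn): return dict(np.load(f'pics/{fn}.npz'))
def p2w(d,u,v,z=None):
    """pixel -> world; by range, or at world height z"""
    K=np.array([[d['fx'],0,d['cx']],[0,d['fy'],d['cy']],[0,0,1.]])
    n=cv2.undistortPoints(np.array([[[u,v]]],float),K,np.array(d['distortion'],float))[0,0]
    r=np.array([n[0],-n[1],-1.]); T=np.linalg.inv(d['camera_from_world'])
    o=T[:3,3]; w=T[:3,:3]@r
    if z is None:
        a=d['range_z'][int(v)-1:int(v)+2,int(u)-1:int(u)+2]; s=np.median(a[a>0])
    else: s=(z-o[2])/w[2]
    return o+s*w
E
python3 - <<'E'
from h import *
s=status.observe(); print(s['tool_pos'],s['tool_rot'],s['opening'],s['contact_force'],s['time'],robot.pinch_z)
shot('top','top1');shot('side','side1')
E
```

```text
[0.12554174 0.50934869 0.22603232] [-1.57232925e+00  2.05177172e-04 -2.41822398e-01] 0.09172450259673635 [-0.14842379 -0.26012696  0.08444055] 0.0 0.0188
```

View pics/top1.png

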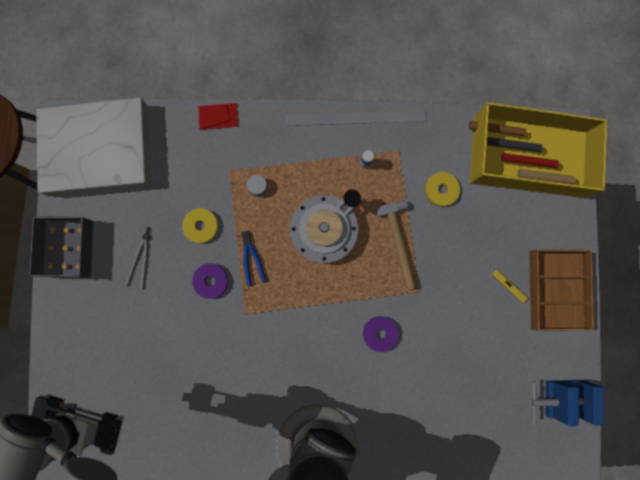

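View pics/side1.png

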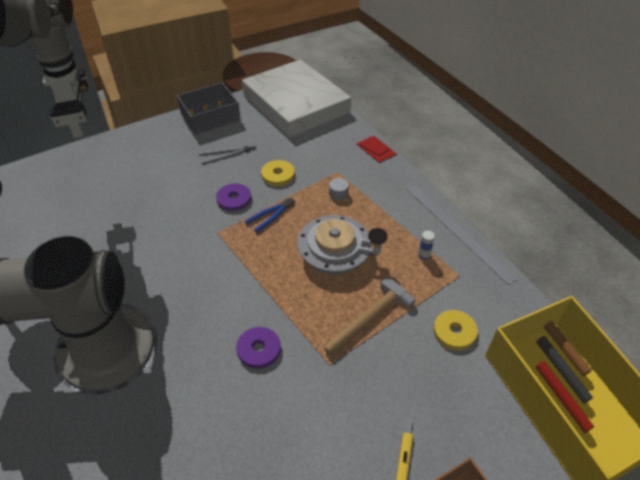

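Top view: spigot at (324,228) and pad at (352,198), so clockwise takes the pad right and down, towards the hammer head at (380-410,209). The side view agrees: pad at (378,236).

Run:
```python
from h import *
d=load('top1'); e=load('side1')
print('pad',p2w(d,352,198,.095),p2w(d,352,198),p2w(e,378,236,.097),p2w(e,378,236))
print('spig',p2w(d,324,227.5,.085),p2w(e,335,232,.085))
print('ring c',p2w(d,325,229,.044),'glue',p2w(d,368,156,.075),'hammer',p2w(d,380,210,.03),p2w(d,393,209),p2w(d,398,225))
im=[cv2.resize(d['image'][150:300,230:430],None,fx=3,fy=3,interpolation=cv2.INTER_CUBIC)]
cv2.imwrite('pics/c1.png',im[0][:,:,::-1])
w=shot('wrist','w1')
```

```text
pad [ 0.6494328  -0.08194229  0.095     ] [ 0.64961685 -0.08202073  0.09400945] [ 0.65180581 -0.08487508  0.097     ] [ 0.65259526 -0.08386731  0.09562277]
spig [ 0.57308747 -0.01055763  0.085     ] [ 0.57628166 -0.0155179   0.085     ]
ring c [ 0.5742158  -0.01420248  0.044     ] glue [ 0.76671399 -0.12572569  0.075     ] hammer [ 0.62962927 -0.1633036   0.03      ] [ 0.63292865 -0.1988425   0.02971886] [ 0.5898505  -0.21300597  0.02553802]
```

View pics/c1.png

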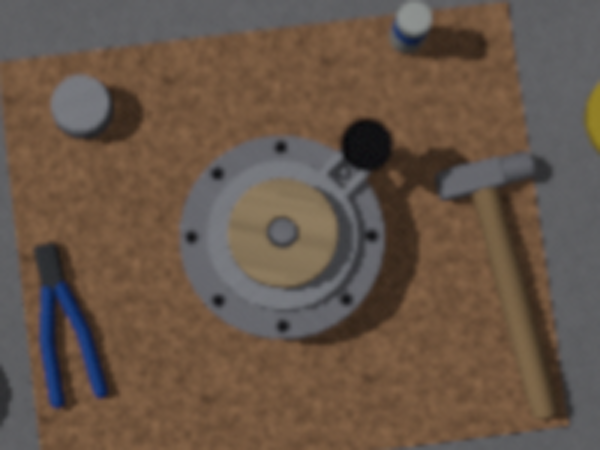

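View pics/w1.png

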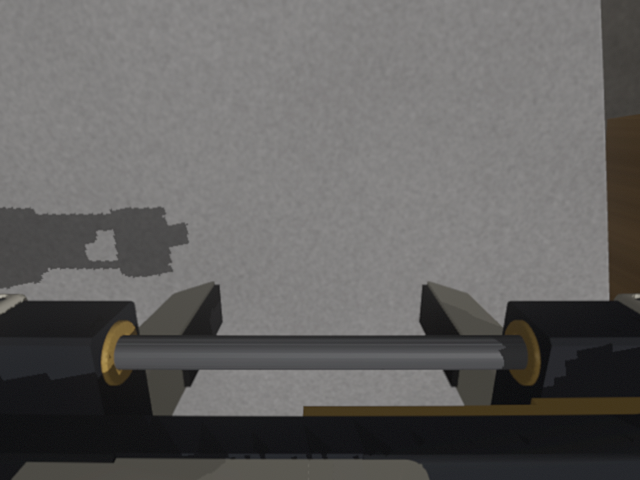

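The crop shows the ring centre at (282,236) and the pad at (366,145). The next free hole is at (371,236), due -y. The wrist view shows slim tapered fingers and clear bench. I'll close the jaws and go above the pad.

```bash
python3 -m pendant '[[[65,0,-45,0,0,0,0],[65,0,-45,0,0,0,0],[65,0,-45,0,0,0,0],[65,0,-45,0,0,0,0],[65,0,-45,0,0,0,0],[65,0,-45,0,0,0,0],[65,0,-45,0,0,0,0],[65,0,-45,0,0,0,0],[65,0,-45,0,0,0,0],[65,0,-45,0,0,0,0],[65,0,-45,0,0,0,0],[65,0,-45,0,0,0,0],[65,0,-45,0,0,0,0],[65,0,-45,0,0,0,0],[65,0,-45,0,0,0,0],[65,0,-45,0,0,0,0],[65,0,-45,0,0,0,0],[65,6,-45,0,0,0,0],[65,8,-45,0,0,0,0],[65,8,-45,0,0,0,0]]]' 10
python3 - <<'E'
from h import *
s=status.observe(); print(s['tool_pos'],s['tool_rot'],s['opening'],s['contact_force'],s['time'])
shot('wrist','w2'); shot('side','s2')
a=load('w2')['image']; b=load('s2')['image'][150:330,290:450]
cv2.imwrite('pics/m2.png',np.hstack([cv2.resize(a,(400,300)),cv2.resize(b,(267,300),interpolation=cv2.INTER_CUBIC)])[:,:,::-1])
E
```

```text
time: 2.15
tool_pos: [0.6458, -0.0817, 0.1414]
tool_rot: [-1.571, 0.011, -0.242]
contact_force: [0.1, 0.1, -0.3]
opening: 0.0003
[ 0.64577594 -0.08166835  0.14141437] [-1.57055146  0.01077301 -0.2416289 ] 0.0003398176658584329 [ 0.07942417  0.05107844 -0.29101897] 2.15
```

View pics/m2.png

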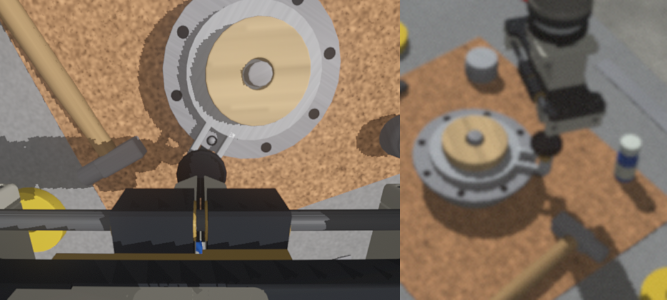

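Left half: fingertips just over the black pad at (200,165), spigot at (260,73). I'll measure closely from the full-resolution wrist picture.

Run:
```python
from h import *
d=load('w2'); a=d['image'][0:340,240:580]
cv2.imwrite('pics/c3.png',cv2.resize(a,(600,600),interpolation=cv2.INTER_CUBIC)[:,:,::-1])
```

```text
(no output)
```

View pics/c3.png

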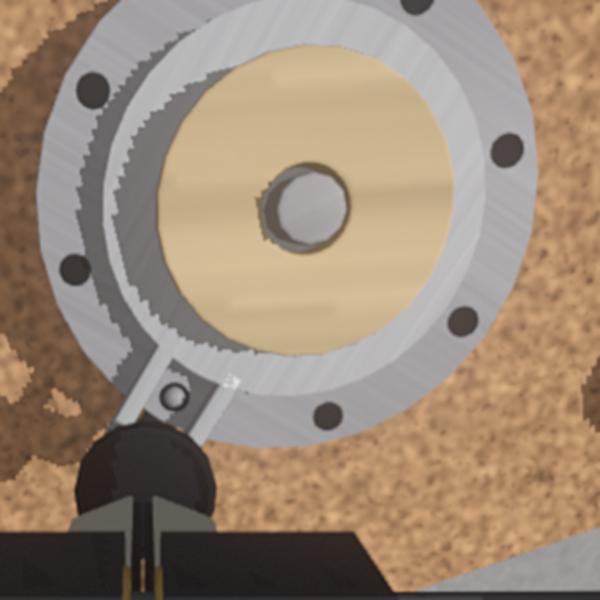

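Run:
```python
from h import *
from scipy.optimize import least_squares
d=load('w2'); k=340/600
f=lambda u,v,z:p2w(d,240+u*k,v*k,z)
H=np.array([f(u,v,.044)[:2] for u,v in [(92,90),(75,270),(328,415),(463,321),(507,150),(417,0)]])
r=least_squares(lambda p:np.hypot(*(H-p[:2]).T)-.08,[.575,-.012]); C=r.x; print('C',C,r.fun*1e3)
print('hole ang',np.degrees(np.arctan2(*(H-C).T[::-1])))
print('spig',f(313,208,.085),'pad',f(146,491,.099),'pin',f(174,397,.046))
P=f(146,491,.099)[:2]-C;print('pad r,ang',np.hypot(*P),np.degrees(np.arctan2(P[1],P[0])))
Q=f(174,397,.046)[:2]-C;print('pin r,ang',np.hypot(*Q),np.degrees(np.arctan2(Q[1],Q[0])))
```

```text
C [ 0.57672361 -0.01077458] [1.48473316 0.9565673  0.43638021 1.00500195 1.20243236 0.12037753]
hole ang [-133.89659116  -88.8460592     1.43727606   46.52534646   91.49086034
  135.76167401]
spig [ 0.57633533 -0.01111044  0.085     ] pad [ 0.64932493 -0.08206988  0.099     ] pin [ 0.6346339 -0.0667799  0.046    ]
pad r,ang 0.10175445800882904 -44.479990324603435
pin r,ang 0.08056175504829474 -44.041951285911544
```

```bash
python3 -c "
from h import *
s=status.observe(); print(s['tool_pos'],s['tool_rot'],s['time'],s['contact_force'])"
```

```text
[ 0.64905975 -0.08241744  0.14725764] [-1.57059101e+00  3.56740025e-04 -2.41431606e-01] 2.25 [-0.21053679  0.93738519  0.98271696]
```

```bash
python3 -m pendant '[[[0.1,2,0,0,0,0,0],[0.1,4,0,0,0,0,0],[0.1,4.8,0,0,0,0,0],[0.1,5.2,0,0,0,0,0],[0.1,5.6,0,0,0,0,0],[0.1,6.0,0,0,0,0,0],[0.1,6.4,0,0,0,0,0],[0.1,6.4,0,0,0,0,0],[0.1,6.4,0,0,0,0,0],[0.1,6.4,0,0,0,0,0]]]'
```

```text
time: 3.25
tool_pos: [0.6508, -0.0832, 0.0839]
tool_rot: [-1.571, -0.003, -0.242]
contact_force: [0.4, -0.3, 5.5]
opening: 0.0003
```

```bash
python3 -c "
import numpy as np
C=np.array([.5765,-.011]);P=np.array([.6507,-.0829])-C;a=-.2416
for p in np.radians(np.arange(3,46,3)):
    w=np.array([[np.cos(p),np.sin(p)],[-np.sin(p),np.cos(p)]])@P-P
    print(round(np.degrees(p)),np.round(100*np.array([w@[np.cos(a),np.sin(a)],w@[-np.sin(a),np.cos(a)]]),2),P+C+w)"
```

```text
3 [-0.28 -0.46] [ 0.64683536 -0.08668479]
6 [-0.59 -0.9 ] [ 0.64277793 -0.09026214]
9 [-0.92 -1.33] [ 0.63853884 -0.09362223]
12 [-1.28 -1.74] [ 0.6341297  -0.09675586]
15 [-1.65 -2.13] [ 0.62956261 -0.09965444]
18 [-2.05 -2.5 ] [ 0.62485007 -0.10231002]
21 [-2.46 -2.85] [ 0.62000501 -0.10471533]
24 [-2.89 -3.18] [ 0.61504071 -0.10686378]
27 [-3.34 -3.48] [ 0.60997077 -0.10874946]
30 [-3.8  -3.76] [ 0.60480908 -0.11036723]
33 [-4.28 -4.02] [ 0.59956981 -0.11171263]
36 [-4.76 -4.25] [ 0.5942673  -0.11278199]
39 [-5.27 -4.46] [ 0.58891609 -0.11357237]
42 [-5.78 -4.63] [ 0.58353086 -0.1140816 ]
45 [-6.3  -4.79] [ 0.57812635 -0.1143083 ]
```

```bash
python3 -m pendant '[[[-0.28,0,-0.46,0,0,0,0],[-0.59,0,-0.9,0,0,0,0],[-0.92,0,-1.33,0,0,0,0],[-1.28,0,-1.74,0,0,0,0],[-1.65,0,-2.13,0,0,0,0],[-2.05,0,-2.5,0,0,0,0],[-2.46,0,-2.85,0,0,0,0],[-2.89,0,-3.18,0,0,0,0],[-3.34,0,-3.48,0,0,0,0],[-3.8,0,-3.76,0,0,0,0],[-4.28,0,-4.02,0,0,0,0],[-4.28,0,-4.02,0,0,0,0],[-4.28,0,-4.02,0,0,0,0]]]'
python3 - <<'E'
from h import *
s=status.observe(); print(s['tool_pos'],s['contact_force'])
d=shot('wrist','w3'); t=shot('top','t3')
a=cv2.resize(d['image'][0:340,200:540],(400,400),interpolation=cv2.INTER_CUBIC);b=cv2.resize(t['image'][180:280,270:370],(400,400),interpolation=cv2.INTER_CUBIC)
cv2.imwrite('pics/m3.png',np.hstack([a,b])[:,:,::-1])
E
```

```text
time: 4.55
tool_pos: [0.5995, -0.1122, 0.0839]
tool_rot: [-1.571, -0.002, -0.242]
contact_force: [-0.8, 0.4, 5.9]
opening: 0.0004
[ 0.59951098 -0.11217619  0.08393685] [-0.82527812  0.43001293  5.87570491]
```

View pics/m3.png

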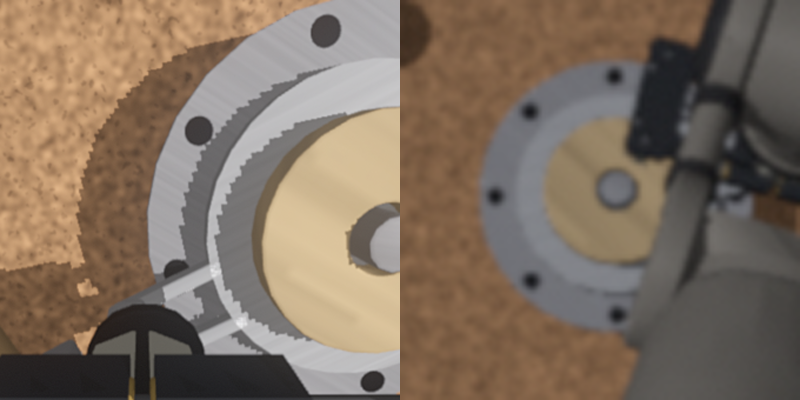

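Left half: the table has turned with the pad. The arm is now about a step short of the target hole at (177,268), and the pad rim spans x 88–204 with its top at y 304.

Run:
```python
from h import *
d=load('w3'); f=lambda u,v,z:p2w(d,200+u*.85,v*.85,z)[:2]
C=np.array([.5765,-.011]); a=lambda p:(np.hypot(*(p-C)),np.degrees(np.arctan2(*(p-C)[::-1])))
print('pad',f(146,362,.088),a(f(146,362,.088)))
for u,v in [(326,31),(199,130),(372,380)]: print('hole',a(f(u,v,.044)))
w=f(385,243,.085);print('spig',w)
```

```text
pad [ 0.59838736 -0.11110343] (np.float64(0.10246830166865183), np.float64(-77.66651977900239))
hole (np.float64(0.08049755295845591), np.float64(-179.50092729434974))
hole (np.float64(0.08020243235068465), np.float64(-134.00631002469478))
hole (np.float64(0.08141167133529204), np.float64(1.7919095995214538))
spig [ 0.57454543 -0.01647191]
```

```bash
python3 -m pendant '[[[-0.24,0,-0.12,0,0,0,0],[-0.48,0,-0.23,0,0,0,0],[-0.74,0,-0.34,0,0,0,0],[-0.99,0,-0.44,0,0,0,0],[-1.25,0,-0.53,0,0,0,0],[-1.5,0,-0.61,0,0,0,0],[-1.75,0,-0.69,0,0,0,0],[-1.96,0,-0.76,0,0,0,0],[-1.96,0,-0.76,0,0,0,0],[-1.96,0,-0.76,0,0,0,0]]]'
python3 -m pendant '[[[0,-0.2,0,0,0,0,0],[0,-0.4,0,0,0,0,0],[0,-0.6,0,0,0,0,0],[0,-0.6,0,0,0,0,0]]]'
```

```text
time: 5.65
tool_pos: [0.5787, -0.1147, 0.0838]
tool_rot: [-1.571, -0.002, -0.242]
contact_force: [-0.0, 0.3, 6.0]
opening: 0.0002
time: 6.05
tool_pos: [0.5782, -0.1147, 0.0891]
tool_rot: [-1.571, -0.001, -0.242]
contact_force: [0.7, -0.5, 3.6]
opening: 0.0002
```

The force at a travel of 6 mm shows that the plunger is following up past the 9 mm mark, so the pin is entering the hole. I'll release it fully.

```bash
python3 -m pendant '[[[0,-0.2,0,0,0,0,0],[0,-0.4,0,0,0,0,0],[0,-0.6,0,0,0,0,0],[0,-1,0,0,0,0,0],[0,-3,0,0,0,0,0],[0,-6,0,0,0,0,0],[0,-9,0,0,0,0,0],[5,-12,0,0,0,0,0],[10,-12,5,0,0,0,0],[15,-12,10,0,0,0,0],[15,-12,15,0,0,0,0],[15,-12,15,0,0,0,0],[15,-12,15,0,0,0,0]]]'
python3 - <<'E'
from h import *
d=shot('wrist','w4'); t=shot('top','t4'); s=shot('side','s4')
a=cv2.resize(d['image'],(533,400));b=cv2.resize(s['image'][150:330,290:410],(267,400),interpolation=cv2.INTER_CUBIC)
cv2.imwrite('pics/m4.png',np.hstack([a,b])[:,:,::-1])
E
```

```text
time: 7.35
tool_pos: [0.7608, 0.001, 0.2064]
tool_rot: [-1.569, 0.002, -0.236]
contact_force: [-0.1, 0.4, 0.1]
opening: 0.0005
```

View pics/m4.png

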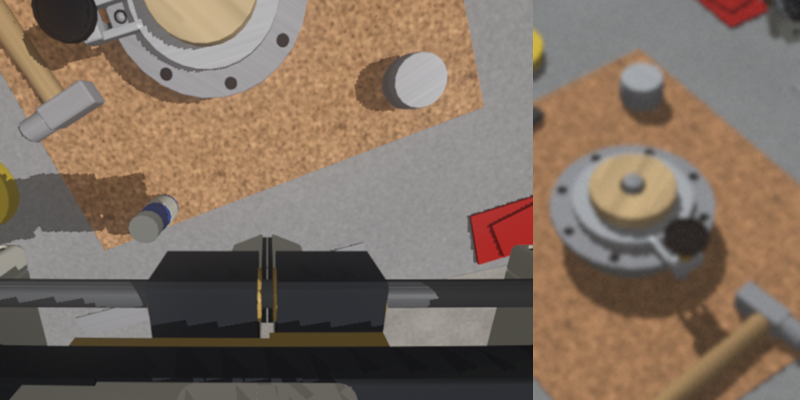

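Wrist view: the arm points to the new hole, the pin shows between the bars at (120,15), and the pad is at (65,18). Next I'll check the pad height, the angle and the other things.

Run:
```python
from h import *
C=np.array([.5765,-.011]); d=load('w4'); k=1.2008
P=p2w(d,65*k,18*k); print('pad',P,np.degrees(np.arctan2(*(P[:2]-C)[::-1])))
for u,v in [(55,18),(72,18),(65,26)]: print(p2w(d,u*k,v*k)[2])
Q=p2w(d,120*k,15.5*k,.046)[:2]-C; print('pin z',p2w(d,120*k,15.5*k)[2],np.hypot(*Q),np.degrees(np.arctan2(*Q[::-1])))
H=[p2w(d,u*k,v*k,.044)[:2]-C for u,v in [(166,74),(231,83),(282,40)]];print('holes',[np.degrees(np.arctan2(h[1],h[0])) for h in H])
# range around side pad
s=load('s4'); print('side pad',p2w(s,290+152*.4494,150+236*.45))
# pictures before/after (top)
a,b=load('top1')['image'].astype(int),load('t4')['image'].astype(int)
print('arm shadow etc changes'); im=(np.abs(a-b).sum(2)>40).astype(np.uint8)
n,l,st,c=cv2.connectedComponentsWithStats(im)
print([list(x) for x in st[1:] if x[4]>15])
cv2.imwrite('pics/t4c.png',cv2.resize(b[130:330,110:530].astype(np.uint8),(800,381),interpolation=cv2.INTER_CUBIC)[:,:,::-1])
print(status.observe()['time'])
```

```text
pad [ 0.5844432  -0.11636975  0.09532424] -85.6889635283761
0.09560515830410626
0.09481403470146166
0.09499892101404078
pin z 0.049742661251417075 0.08064274873171347 -89.78929647404973
holes [np.float64(-44.68775152318777), np.float64(1.0407573312156748), np.float64(46.46945048837669)]
side pad [ 0.58012322 -0.11351783  0.09468709]
arm shadow etc changes
[[np.int32(559), np.int32(9), np.int32(11), np.int32(7), np.int32(19)], [np.int32(173), np.int32(22), np.int32(9), np.int32(10), np.int32(27)], [np.int32(532), np.int32(32), np.int32(10), np.int32(6), np.int32(20)], [np.int32(189), np.int32(39), np.int32(6), np.int32(8), np.int32(17)], [np.int32(183), np.int32(47), np.int32(11), np.int32(12), np.int32(41)], [np.int32(544), np.int32(56), np.int32(10), np.int32(10), np.int32(27)], [np.int32(186), np.int32(63), np.int32(211), np.int32(417), np.int32(26473)], [np.int32(292), np.int32(72), np.int32(6), np.int32(18), np.int32(71)], [np.int32(303), np.int32(80), np.int32(25), np.int32(11), np.int32(133)], [np.int32(33), np.int32(97), np.int32(111), np.int32(95), np.int32(8883)], [np.int32(
[... 774 characters left out ...]
np.int32(13), np.int32(23)], [np.int32(2), np.int32(392), np.int32(125), np.int32(88), np.int32(7020)], [np.int32(337), np.int32(409), np.int32(21), np.int32(14), np.int32(91)], [np.int32(532), np.int32(412), np.int32(3), np.int32(12), np.int32(18)], [np.int32(0), np.int32(422), np.int32(24), np.int32(58), np.int32(759)], [np.int32(294), np.int32(424), np.int32(16), np.int32(21), np.int32(134)], [np.int32(309), np.int32(428), np.int32(47), np.int32(26), np.int32(496)], [np.int32(308), np.int32(436), np.int32(38), np.int32(21), np.int32(262)], [np.int32(356), np.int32(453), np.int32(54), np.int32(27), np.int32(433)], [np.int32(352), np.int32(462), np.int32(4), np.int32(18), np.int32(49)]]
7.5
```

View pics/t4c.png

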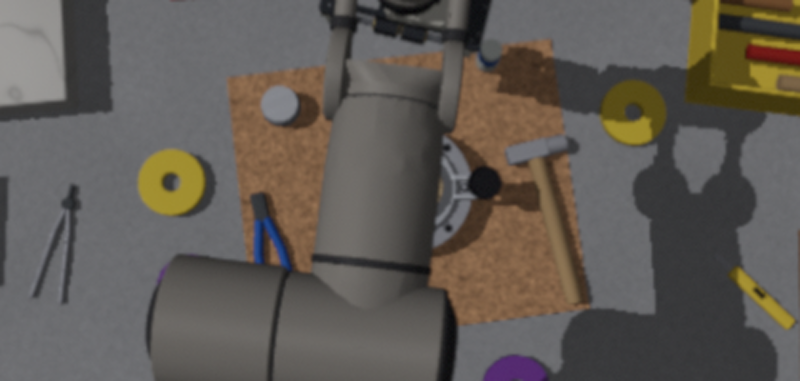

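```bash
python3 -c "
from cell import robot
print(robot.hand_in())"
```

```text
the job is handed in; nothing more can be done
None
```

The turntable is on its next hole clockwise, with the plunger sprung fully up. I handed the job in at about 7.5 s with the arm clear of everything.

With the fingers closed I pressed the plunger down about 11 mm (about 5.5–6 N) and pushed it round 45° with the table. I then eased off so that it sprang up, and moved away.

**What the last checks showed:**
- **Plunger:** both cameras put the pad floor at about 95 mm above the bench, its rest height. The pin shows between the bars of the arm, in the new hole. I did not try turning the table to test the lock.
- **Angle:** the pin measured at −89.8°, against about −88.9° expected for the hole. The rough pad reading at the picture's edge gave −85.7° from the wrist camera, and the side camera's pad position works out at about −88°. I put the differences down to pixel reading, since the pin could only rise inside a hole.
- **Other things:** the plywood ring was still seated flat. The tin was where it was before by pixel position. By eye, the jar, hammer, pliers, knife and dividers looked unmoved. The before/after image comparison was no use for this because the arm and its shadow had changed.
- **Contact:** the wrist force was about zero at the end.

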